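# Key a signal-lamp lens onto its base and hold it home

### The job

Pick the amber lens off the blue tray, set it over the sprung spigot on top of the white control box and turn its knurled collar until the hidden keyways drop over the spigot's pins. Then push it fully home onto the grey seat ring and finish while still gripping it and holding it pressed down there, so that it can be locked from inside the box. Leave the red and blue lenses and the loose things on the bench where they are.

Things in the scene. Friction and masses are not known exactly. Their poses are not given: they have to be found in the camera images.
- lens_amber: The lens to fit, upright on the tray: black knurled round collar 56 mm across, 41 mm tall, with an amber dome 49 mm across; whole height 60 mm. Origin: centre of the underside, z up. About 0.1 to 0.2 kg. Grip the black collar across its 56 mm.
- bore (a point): Centre of the bore's mouth in the amber lens's underside, axes as the lens's. The bore is straight, 31 mm wide and 37 mm deep, with four keyways 6.5 mm wide running its full depth along +x, +y, -x and -y. They cannot be seen from outside.
- lens_red: Another signal-lamp lens, to be left alone: black knurled round collar 56 mm across, 41 mm tall, with a red dome 49 mm across; whole height 60 mm. Origin: centre of the underside, z up.
- lens_blue: Another signal-lamp lens, to be left alone: black knurled round collar 56 mm across, 41 mm tall, with a blue dome 49 mm across; whole height 60 mm. Origin: centre of the underside, z up.
- tray: Fixed blue tray, 120 (x) by 350 (y) mm, floor 6 mm thick, lips 10 mm high along the two long edges. Three lenses stand in a row along its y axis, 110 mm apart, in any order. Origin: centre of its underside.
- box: Fixed white control box, 170 (x) by 200 (y) mm, top 54 mm above the bench, carrying the grey seat ring and the spigot at its centre. Origin: centre of its underside.
- seat (a point): Centre of the top face of the grey seat ring on the box (64 mm across, open in the middle, 12 mm above the box's top, 66 mm above the bench); z up. When the amber lens is home its underside lies on this face, its origin at this point. It takes about 9 N down to hold it there; let go, the spring lifts it 5 mm.
- pin_level (a point): On the spigot's axis, 16 mm above the seat: level of the upper sides of its four radial brass pins (4 mm square, 90 degrees apart, reaching 19 mm from the axis). Their angle differs each time, whatever the yaw of box or lens. A lens not lined up rests on them here; turn it up to a quarter turn, either way. Within about 4 degrees the pins enter the keyways and the lens can turn no more.
- spigot_tip (a point): Tip of the unpressed aluminium spigot, 42 mm above the seat. Spigot 29 mm across, its top 8 mm tapering to 17 mm. It does not turn; pressed, it (with its pins) sinks up to 6 mm to a hard stop: 3 N to start, 1.2 N more per mm. When the pins enter the keyways it springs back up and the push fades; the lens then goes down freely until its bore's top meets this tip, 5 mm short of home.
- screwdriver: Bystander: screwdriver, 200 mm long, green handle, lying on the bench. Origin at its middle, underside.
- tape_roll: Bystander: yellow roll of tape, 68 mm across, 19 mm high, lying flat. Origin: centre of the underside.
- terminal_strip: Bystander: grey terminal strip, 45 by 90 mm, 42 mm high. Origin: centre of the underside.
- relay: Bystander: black relay module, 60 by 70 mm, 59 mm high. Origin: centre of the underside.

How it is judged:
By the outcome, as a careful person would: the job done as asked, in the order asked, and still so for the second after the job is handed in, while the arm keeps its last pose, push and grip.
It also fails if it takes over 48 s, if anything falls off the work surface, if the arm or the gripper's body presses on something with over 40 N, if the wrist force passes 120 N, or if a joint passes its speed limit or range.

### The arm

A 6-joint arm with a two-finger parallel gripper is mounted at the origin on the work surface. World frame = base frame: x ahead of the robot, y to its left, z up, the work surface at z = 0. Lengths are in m, angles in rad, forces in N, time in s.
With the tool pointing down it reaches from about 0.35 to 0.975 m from the base axis. Payload 4.9 kg.
Tool frame: the origin (TCP) lies at the centre of the arm's flange, where the gripper is bolted on; the fingertips stand 173 mm ahead of it and the grasp point (between the pads) lies 155 mm ahead of it (ctrl.finger_overhang is the distance from the TCP to the fingertips, in m); z points along the fingers, y is the direction in which the jaws open and shut (so a half turn about z gives the same grasp; the last joint's range is limited). The gripper opens to 85 mm and grips with 20 to 120 N. Pads are 22 mm wide; open, the fingers measure 114 mm over their backs; the gripper's body (76 mm by 85 mm) begins 54 mm behind the grasp point. The pads swing forward as they close: fully open they stand 13 mm farther back than shut.
Start: joints at [-1.25, 0.053, 1.613, -0, 1.476, -0.119], TCP at [0.266, -0.566, 0.405] pointing down, gripper open.
Joint ranges: [-3.01, 3.01], [-1.01, 2.22], [0.06, 2.58], [-1.02, 4.17], [0.09, 2.62], [-3.14, 3.14]. Speed limits (rad/s): [2.57, 2.57, 3.14, 3.14, 3.14, 3.14].

### API

Orientations are given as a rotation vector (axis times angle).
In Python, from station import ctrl, eyes, spotter gives the robot as it stands.
- The arm moves only by the shell command python3 -m crank 'ROWS' [FORCE]. ROWS is JSON, a list of rows, each a list of 7 numbers: the turn, a rotation vector about the tool's x, y, z in rad, then the shift along the tool's x, y, z in mm, then the closure, from -1 (fully open) to 1 (shut). A call has 1 to 8 rows; each row shifts and turns the pose as measured when the row begins, along the tool's axes as they then stand; what a row does not reach is not made up. A row lasts 1/12 s, in which the tool goes at most 41.7 mm and 7.16 degrees, less where a joint would pass 70% of its speed; a pose out of reach is approached as far as the arm can. A call is refused whole if a number of a shift passes 41.7 or a number of a turn 0.125, either way. A call with a gripper value outside its range is refused whole. The fingers move at their own pace and stop on an object; FORCE is the grip in N (left out, the last holds). Time passes only in rows, so rows that do not move let the fingers close. It gives the time, the measured TCP pose, the force and the opening at its end, in the units of the state.
- ctrl.get_obs(): the state, without advancing time (a new reading comes with each control period).
- eyes.get_image(name): name is "scene" or "top" or "wrist"; returns a dict with "image" (420x560x3 uint8, red, green, blue), "vertical_fov" (degrees; the focal length in pixels is half the picture's height over the tangent of half this angle, whatever the lens; pixels are square), "cx", "cy" (the principal point, pixels), "rvec" (rotation vector, rad) and "tvec" (3), from world to camera coordinates, as OpenCV has them; the wrist camera has in their place "mount" (4x4, takes a point from camera to tool coordinates, whose origin is the TCP and whose axes are the flange's). Camera axes: x right, y down, z forward; pixel columns grow to the right and rows downward; lengths in m; the calibration is good to about 2 mm. A picture is of the moment at which its call begins: read the wrist's pose just before it. There is no depth.
- ctrl.finish_job(): hands the job in, once; it reports no verdict.
Trained networks look in a picture, given as the dict that the camera call returned (one of the last four; its "shot" number tells which), for a name from the list of things; names that differ only in an ending like _2 or _b are one class to them, and where a whole thing is asked for, a point or a joint stands for the part that bears it (a point fixed in the world has none). Each returns a list of dicts, best first, with "confidence" (0 to 1); they miss things now and then, are a little off and sometimes report something else, mostly with a low value. They report only what shows in the picture. A call takes as long as a camera call.
- spotter.look_for(query, picture): "centre" ([x, y, z] in m, in world coordinates, good to about 4 mm: the middle of the surface that is visible of it).
- spotter.outline_of(query, picture): "region" (420x560 bool, what is visible of it).
- spotter.mark_of(query, picture): "centre" ([x, y, z] in m, in world coordinates, good to about 4 mm: a listed point, or the origin of a listed thing).
The state is a dict: "t": time; "q": joint angles; "dq": joint speeds; "effort": joint torques, N m; "tool_pos": TCP position; "tool_rot": TCP orientation; "contact_force": force on the tool from outside, world axes, zero at the start; "wrist_torque": the same for the moment, N m; "opening": finger opening in m.
Only numpy, scipy, OpenCV 4.12 (cv2) and the standard library are available. Lean on these libraries where they do the work, as an engineer would, in place of code of your own. Each camera call takes 0.05 s, during which the arm holds its last target.

## Working session

There is one attempt and no reset: what is moved stays moved. The work goes in short steps, Python scripts to look and compute and a shell command to move; the robot and the scene stay as the last step left them, time stands still between calls to the robot, and variables do not carry over. Pictures are saved under pics/ and viewed, and the job is handed in when it is done.

```bash
ls; mkdir -p pics
cat > h.py <<'E'
import numpy as np,cv2
from scipy.spatial.transform import Rotation as R
from station import ctrl,eyes,spotter
def save(p,n): cv2.imwrite('pics/'+n,p['image'][:,:,::-1])
def obs():
    o=ctrl.get_obs(); print('t',round(o['t'],2),'pos',np.round(o['tool_pos'],4),'rot',np.round(o['tool_rot'],3),'F',np.round(o['contact_force'],1),'M',np.round(o['wrist_torque'],2),'op',round(o['opening'],4),'q',np.round(o['q'],3)); return o
E
python3 - <<'E'
from h import *
o=obs()
print(np.round(R.from_rotvec(o['tool_rot']).as_matrix(),3))
for n in('top','scene'):
    p=eyes.get_image(n); save(p,n+'0.png')
    for q in('lens_amber','lens_red','lens_blue','seat','spigot_tip','pin_level','box','tray','relay','terminal_strip'):
        r=spotter.mark_of(q,p); print(n,q,[(np.round(a['centre'],4),round(a['confidence'],2)) for a in r[:2]])
E
```

```text
pics
t 0.0 pos [ 0.266  -0.5653  0.4035] rot [-3.064 -0.685  0.   ] F [-0.5  0.6 -0.2] M [0.   0.05 0.01] op 0.0853 q [-1.25   0.053  1.614  0.     1.476 -0.119]
[[ 0.905  0.426 -0.001]
 [ 0.426 -0.905  0.002]
 [ 0.    -0.002 -1.   ]]
top lens_amber [(array([ 0.5573, -0.241 ,  0.0069]), 0.82)]
top lens_red [(array([ 0.5479, -0.14  ,  0.0085]), 0.65)]
top lens_blue []
top seat [(array([0.5334, 0.2208, 0.0668]), 0.73)]
top spigot_tip [(array([0.5327, 0.2189, 0.1079]), 0.69)]
top pin_level [(array([0.5282, 0.2204, 0.0768]), 0.63)]
top box [(array([ 0.5332,  0.2228, -0.    ]), 0.62)]
top tray [(array([ 5.539e-01, -2.467e-01,  5.000e-04]), 0.72)]
top relay [(array([7.506e-01, 2.094e-01, 2.000e-04]), 0.6)]
top terminal_strip [(array([ 7.435e-01, -2.487e-01,  5.000e-04]), 0.7), (array([0.5289, 0.2245, 0.0006]), 0.51)]
scene lens_amber [(array([ 0.745 , -0.247 , -0.0013]), 0.73), (array([0.5353, 0.2184, 0.0805]), 0.63)]
scene lens_red [(array([ 0.5506, -0.1407,  0.0066]), 0.67)]
scene lens_blue [(array([7.636e-01, 1.830e-02, 6.000e-04]), 0.32)]
scene seat [(array([0.5321, 0.2173, 0.0673]), 0.6)]
scene spigot_tip [(array([0.5286, 0.2176, 0.1083]), 0.89), (array([ 0.5664, -0.3561,  0.0065]), 0.67)]
scene pin_level [(array([0.5331, 0.2188, 0.0807]), 0.55)]
scene box [(array([0.5328, 0.2182, 0.0021]), 0.95)]
scene tray [(array([ 0.555 , -0.2475,  0.0008]), 0.85), (array([ 5.690e-01,  4.714e-01, -2.000e-04]), 0.41)]
scene relay [(array([0.7509, 0.2082, 0.0014]), 0.58)]
scene terminal_strip [(array([ 7.467e-01, -2.462e-01,  1.000e-04]), 0.81), (array([ 5.672e-01,  4.732e-01, -1.000e-04]), 0.24)]
```

View pics/top0.png

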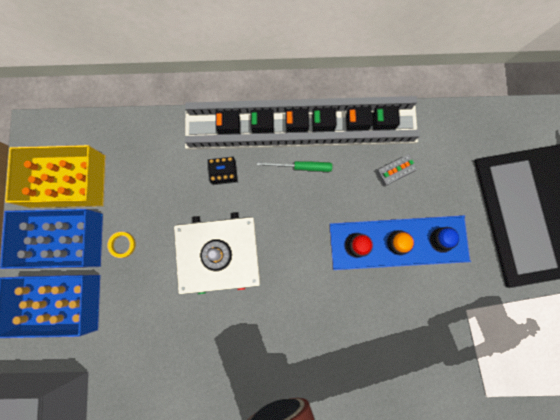

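View pics/scene0.png

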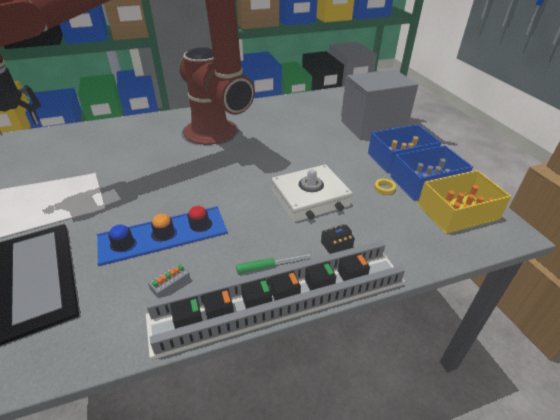

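```bash
cat >> h.py <<'E'
def ray(p,u,v,o=None):
    f=p['image'].shape[0]/2/np.tan(np.radians(p['vertical_fov'])/2)
    d=np.array([(u-p['cx'])/f,(v-p['cy'])/f,1.])
    if 'mount' in p:
        T=np.eye(4);T[:3,:3]=R.from_rotvec(o['tool_rot']).as_matrix();T[:3,3]=o['tool_pos'];T=T@np.array(p['mount'])
        return T[:3,3],T[:3,:3]@d
    Rm=R.from_rotvec(p['rvec']).as_matrix(); return -Rm.T@np.array(p['tvec']),Rm.T@d
def atz(p,u,v,z,o=None):
    c,d=ray(p,u,v,o); return c+d*(z-c[2])/d[2]
def proj(p,X,o=None):
    X=np.atleast_2d(X)
    f=p['image'].shape[0]/2/np.tan(np.radians(p['vertical_fov'])/2)
    if 'mount' in p:
        T=np.eye(4);T[:3,:3]=R.from_rotvec(o['tool_rot']).as_matrix();T[:3,3]=o['tool_pos'];T=np.linalg.inv(T@np.array(p['mount']))
        Y=X@T[:3,:3].T+T[:3,3]
    else: Y=X@R.from_rotvec(p['rvec']).as_matrix().T+np.array(p['tvec'])
    return np.c_[Y[:,0]/Y[:,2]*f+p['cx'],Y[:,1]/Y[:,2]*f+p['cy']]
E
python3 - <<'E'
from h import *
for n in('top','scene'):
    p=eyes.get_image(n); im=p['image'].astype(int)
    hsv=cv2.cvtColor(p['image'],cv2.COLOR_RGB2HSV)
    for q,lo,hi in(('lens_amber',10,25),('seat',0,0),('spigot_tip',0,0)):
        r=spotter.outline_of(q,p)
        for a in r[:2]:
            m=a['region'];ys,xs=np.nonzero(m);print(n,q,round(a['confidence'],2),m.sum(),xs.min(),xs.max(),ys.min(),ys.max(),xs.mean().round(1),ys.mean().round(1))
    m=(hsv[...,0]>=8)&(hsv[...,0]<=24)&(hsv[...,1]>150)&(hsv[...,2]>120)
    k,l,s,c=cv2.connectedComponentsWithStats(m.astype(np.uint8))
    for i in range(1,k):
        if s[i,4]>100: print(n,s[i],c[i].round(1),atz(p,*c[i],.054).round(4))
    print(proj(p,[[.556,-.248,.006],[.556,-.248,.055],[.531,.219,.066],[.531,.219,.108]]).round(1))
E
```

```text
top lens_amber 0.89 560 386 414 230 255 399.8 242.9
top seat 0.88 5649 174 260 212 293 216.5 254.9
top spigot_tip 0.72 5755 174 261 212 293 216.9 255.1
top [   5  145  100   63 4047] [ 53.4 175.1] [0.7449 0.6333 0.054 ]
top [ 45 159  31  13 254] [ 60.  165.5] [0.7696 0.6177 0.054 ]
top [ 44 186  31  12 250] [ 58.5 191.6] [0.7017 0.6175 0.054 ]
top [108 232  27  26 102] [123.3 244.2] [0.5644 0.4475 0.054 ]
top [393 232  20  21 315] [402.8 242.1] [ 0.5538 -0.2429  0.054 ]
[[399.  242.4]
 [404.9 241.1]
 [214.3 255.6]
 [211.1 255. ]]
scene lens_amber 0.82 485 151 173 213 238 162.2 225.8
scene seat 0.72 2808 271 351 165 220 310.5 192.9
scene seat 0.34 823 148 189 263 297 168.9 280.3
scene spigot_tip 0.82 2859 271 351 165 220 310.5 193.0
scene spigot_tip 0.54 819 149 189 264 297 169.2 280.4
scene [318   0  35  21 602] [334.   10.6] [-1.4413  1.2339  0.054 ]
scene [  0 107  29  25 381] [ 16.2 119.4] [-0.2258 -0.7195  0.054 ]
scene [ 419  172   91   60 3642] [463.1 200.8] [0.7516 0.6206 0.054 ]
scene [153 215  17  12 166] [160.7 220.5] [ 0.5563 -0.2424  0.054 ]
[[161.8 233.3]
 [158.6 220.6]
 [311.  181. ]
 [311.8 169.8]]
```

```bash
python3 -m crank '[[0,0,0,37,-15.6,0,-1],[0,0,0,37,-15.6,0,-1],[0,0,0,37,-15.6,0,-1],[0,0,0,37,-15.6,0,-1],[0,0,0,37,-15.6,0,-1],[0,0,0,37,-15.6,0,-1],[0,0,0,37,-15.6,0,-1],[0,0,0,37,-15.6,0,-1]]' 40
```

```text
t: 2.17
tool_pos: [0.4842, -0.3243, 0.4046]
tool_rot: [3.067, 0.66, -0.001]
contact_force: [0.8, -1.3, -0.3]
opening: 0.0852
```

```bash
cat > w.py <<'E'
from h import *
import sys
o=obs(); p=eyes.get_image('wrist'); save(p,sys.argv[1])
hsv=cv2.cvtColor(p['image'],cv2.COLOR_RGB2HSV)
m=(hsv[...,0]>=8)&(hsv[...,0]<=24)&(hsv[...,1]>150)&(hsv[...,2]>100)
k,l,s,c=cv2.connectedComponentsWithStats(m.astype(np.uint8))
for i in range(1,k):
    if s[i,4]>300: print(s[i],c[i].round(1),atz(p,*c[i],.054,o).round(4))
Rm=R.from_rotvec(o['tool_rot']).as_matrix()
print(np.round(p['mount'],3), p['vertical_fov'])
for a in sys.argv[2:]:
    T=np.array(eval(a)); print(a,'tool delta mm',(Rm.T@(T-o['tool_pos'])*1000).round(1),'proj',proj(p,T,o).round(1))
E
python3 w.py w1.png '[.555,-.244,.37]'
```

```text
t 2.17 pos [ 0.4842 -0.3243  0.4046] rot [ 3.067e+00  6.600e-01 -1.000e-03] F [ 0.8 -1.3 -0.3] M [-0.02  0.01  0.02] op 0.0852 q [-0.717 -0.048  1.714 -0.003  1.473  0.43 ]
[ 195   38   60   63 2995] [224.7  69.2] [ 0.5532 -0.2417  0.054 ]
[[ 0.    -0.962 -0.272  0.069]
 [ 1.     0.     0.     0.   ]
 [ 0.    -0.272  0.962  0.031]
 [ 0.     0.     0.     1.   ]] 58.71069908315698
[.555,-.244,.37] tool delta mm [ 97.6 -44.2  34.3] proj [[3885.4 2536.2]]
```

View pics/w1.png

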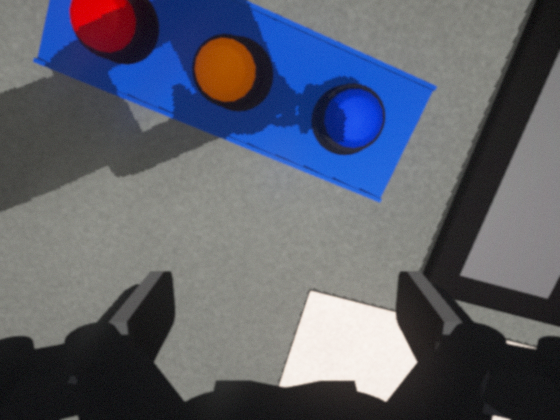

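```bash
python3 -m crank '[[0,0,0,32,-14.5,30,-1],[0,0,0,32,-14.5,30,-1],[0,0,0,32,-14.5,30,-1],[0,0,0,0,0,0,-1]]'; python3 w.py w2.png '[.554,-.2425,.187]' '[.554,-.2425,.054]'
```

```text
t: 2.55
tool_pos: [0.5533, -0.2451, 0.3261]
tool_rot: [3.059, 0.676, 0.016]
contact_force: [-2.3, -0.2, -1.9]
opening: 0.0855
t 2.55 pos [ 0.5533 -0.2451  0.3261] rot [3.059 0.676 0.016] F [-2.3 -0.2 -1.9] M [ 0.01  0.07 -0.01] op 0.0855 q [-5.400e-01  6.300e-02  1.736e+00  1.000e-03  1.329e+00  5.950e-01]
[ 240  178   72   71 3966] [275.9 213.2] [ 0.5537 -0.2415  0.054 ]
[[ 0.    -0.962 -0.272  0.069]
 [ 1.     0.     0.     0.   ]
 [ 0.    -0.272  0.962  0.031]
 [ 0.     0.     0.     1.   ]] 58.71069908315698
[.554,-.2425,.187] tool delta mm [  0.6  -3.5 139.1] proj [[273.9 322.2]]
[.554,-.2425,.054] tool delta mm [ -0.5  -4.9 272.1] proj [[277.5 213.4]]
```

View pics/w2.png

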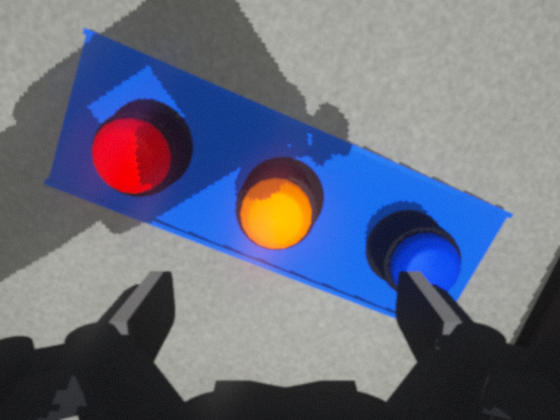

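```bash
python3 -m crank '[[0.0105,-0.008,0,0.5,-2,28,-1],[0,0,0,0,-2,32,-1],[0,0,0,0,0,32,-1],[0,0,0,0,0,25,-1],[0,0,0,0,0,10,-1]]'; python3 w.py w3.png '[.554,-.242,.186]' '[.554,-.242,.054]'
```

```text
t: 3.02
tool_pos: [0.5556, -0.2489, 0.2086]
tool_rot: [3.049, 0.674, 0.021]
contact_force: [0.1, 0.2, -0.6]
opening: 0.0853
t 3.02 pos [ 0.5556 -0.2489  0.2086] rot [3.049 0.674 0.021] F [ 0.1  0.2 -0.6] M [0.02 0.09 0.02] op 0.0853 q [-0.543  0.206  1.794 -0.005  1.119  0.595]
[  189   235   131   126 12759] [254.6 297.1] [ 0.5549 -0.2407  0.054 ]
[[ 0.    -0.962 -0.272  0.069]
 [ 1.     0.     0.     0.   ]
 [ 0.    -0.272  0.962  0.031]
 [ 0.     0.     0.     1.   ]] 58.71069908315698
[.554,-.242,.186] tool delta mm [ 1.3 -7.4 22.4] proj [[   8.9 2678.8]]
[.554,-.242,.054] tool delta mm [ 1.000e-01 -1.020e+01  1.544e+02] proj [[256.9 300.4]]
```

View pics/w3.png

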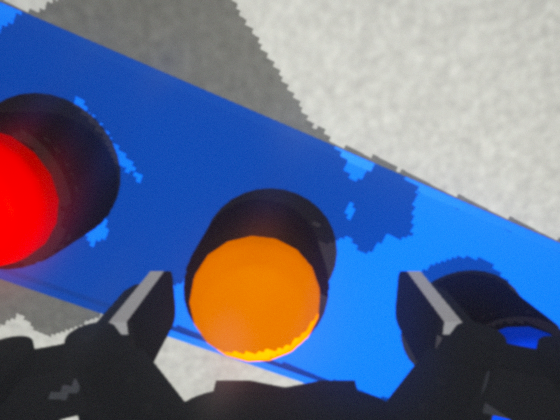

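```bash
cat > lv.py <<'E'
from h import *
import sys
o=obs(); Rm=R.from_rotvec(o['tool_rot']).as_matrix()
d=Rm.T@np.array([0,0,-1.]); print('level turn',np.cross([0,0,1],d).round(4),'yaw x deg',np.degrees(np.arctan2(Rm[1,0],Rm[0,0])).round(2),'grasp pt',(o['tool_pos']+Rm[:,2]*.155).round(4))
for a in sys.argv[1:]:
    # world shift of grasp point, after levelling
    T=np.array(eval(a)); print('from grasp to',a,'world',((T-(o['tool_pos']+Rm[:,2]*.155))*1000).round(1),'tool',(Rm.T@(T-(o['tool_pos']+Rm[:,2]*.155))*1000).round(1))
E
python3 -m crank '[[0.021,-0.009,0,1,-5,0,-1],[0,0,0,0,0,0,-1],[0,0,0,0,0,0,-1]]'; python3 lv.py '[.5545,-.2415,.031]'
```

```text
t: 3.32
tool_pos: [0.5544, -0.2459, 0.2113]
tool_rot: [-3.068, -0.674, -0.0]
contact_force: [0.9, -0.1, 0.5]
opening: 0.0853
t 3.32 pos [ 0.5544 -0.2459  0.2113] rot [-3.068 -0.674 -0.   ] F [ 0.9 -0.1  0.5] M [-0.   -0.03 -0.01] op 0.0853 q [-0.54   0.202  1.793  0.     1.146  0.598]
level turn [-0.     -0.0002  0.    ] yaw x deg 24.78 grasp pt [ 0.5545 -0.2459  0.0563]
from grasp to [.5545,-.2415,.031] world [  0.    4.4 -25.3] tool [ 1.9 -4.  25.3]
```

```bash
python3 -m crank '[[0,0,0,2,-4.5,0,-1],[0,0,0,0,0,0,-1]]'; python3 w.py w4.png; python3 lv.py '[.5545,-.2415,.031]'
```

```text
t: 3.48
tool_pos: [0.5555, -0.2417, 0.2153]
tool_rot: [3.065, 0.672, 0.007]
contact_force: [-0.4, -0.3, -0.7]
opening: 0.0854
t 3.48 pos [ 0.5555 -0.2417  0.2153] rot [3.065 0.672 0.007] F [-0.4 -0.3 -0.7] M [ 0.01 -0.03 -0.02] op 0.0854 q [-0.533  0.194  1.795  0.     1.147  0.606]
[  219   234   123   120 10265] [278.6 288.8] [ 0.5565 -0.2396  0.054 ]
[[ 0.    -0.962 -0.272  0.069]
 [ 1.     0.     0.     0.   ]
 [ 0.    -0.272  0.962  0.031]
 [ 0.     0.     0.     1.   ]] 58.71069908315698
t 3.53 pos [ 0.5557 -0.242   0.2157] rot [3.064 0.672 0.008] F [ 0.4 -0.6 -0.2] M [-0.07  0.04  0.02] op 0.0854 q [-0.533  0.194  1.795 -0.     1.146  0.605]
level turn [ 0.006 -0.004  0.   ] yaw x deg 24.75 grasp pt [ 0.5567 -0.2426  0.0607]
from grasp to [.5545,-.2415,.031] world [ -2.2   1.1 -29.7] tool [-1.6 -2.1 29.6]
```

View pics/w4.png

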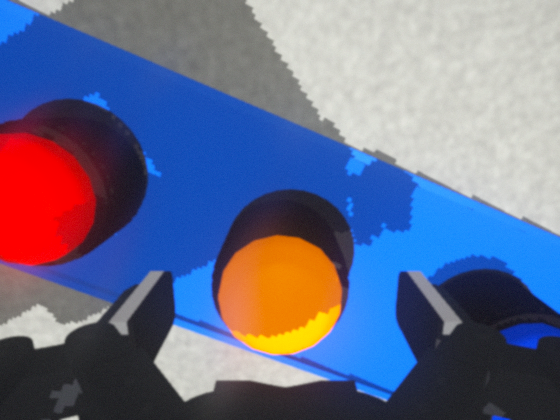

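```bash
python3 -m crank '[[0.006,-0.004,0,-0.5,-1.5,10,-1],[0,0,0,0,0,10,-1],[0,0,0,0,0,8,-1],[0,0,0,0,0,0,-1]]'; python3 lv.py '[.5555,-.241,.031]'
```

```text
t: 3.87
tool_pos: [0.5555, -0.2408, 0.1876]
tool_rot: [3.065, 0.674, 0.005]
contact_force: [-0.2, 0.8, -0.2]
opening: 0.0855
t 3.87 pos [ 0.5555 -0.2408  0.1876] rot [3.065 0.674 0.005] F [-0.2  0.8 -0.2] M [ 0.04  0.04 -0.04] op 0.0855 q [-0.532  0.233  1.803 -0.     1.101  0.606]
level turn [ 0.0035 -0.0022  0.    ] yaw x deg 24.8 grasp pt [ 0.556  -0.2412  0.0326]
from grasp to [.5555,-.241,.031] world [-0.5  0.2 -1.6] tool [-0.4 -0.4  1.6]
```

```bash
python3 -m crank '[[0,0,0,0,0,0,1],[0,0,0,0,0,0,1],[0,0,0,0,0,0,1],[0,0,0,0,0,0,1],[0,0,0,0,0,0,1],[0,0,0,0,0,0,1]]' 70; python3 w.py w5.png
```

```text
t: 4.37
tool_pos: [0.5552, -0.2407, 0.1859]
tool_rot: [3.067, 0.674, 0.001]
contact_force: [-0.9, -0.3, -0.1]
opening: 0.0545
t 4.37 pos [ 0.5552 -0.2407  0.1859] rot [3.067e+00 6.740e-01 1.000e-03] F [-0.9 -0.3 -0.1] M [-0.01 -0.08  0.04] op 0.0545 q [-0.532  0.235  1.804 -0.     1.101  0.606]
[  207   264   157   124 15603] [284.7 328.6] [ 0.5579 -0.2397  0.054 ]
[[ 0.    -0.962 -0.272  0.069]
 [ 1.     0.     0.     0.   ]
 [ 0.    -0.272  0.962  0.031]
 [ 0.     0.     0.     1.   ]] 58.71069908315698
```

View pics/w5.png

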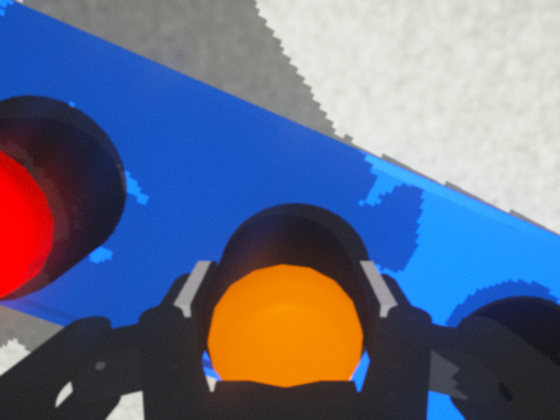

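```bash
python3 -m crank '[[0,0,0,0,0,-12,1],[0,0,0,0,0,-30,1],[0,0,0,0,0,-38,1],[0,0,0,0,0,-38,1],[0,0,0,0,0,-30,1],[0,0,0,0,0,-12,1],[0,0,0,0,0,0,1]]'; python3 lv.py '[.532,.219,.19]';python3 w.py w6.png
```

```text
t: 5.0
tool_pos: [0.5534, -0.2397, 0.3525]
tool_rot: [-3.064, -0.673, 0.008]
contact_force: [0.3, -1.5, -1.5]
opening: 0.0551
t 5.0 pos [ 0.5534 -0.2397  0.3525] rot [-3.064 -0.673  0.008] F [ 0.3 -1.5 -1.5] M [ 0.02 -0.04 -0.  ] op 0.0551 q [-0.532  0.04   1.714 -0.     1.394  0.606]
level turn [-0.0057  0.0042  0.    ] yaw x deg 24.79 grasp pt [ 0.5524 -0.2392  0.1975]
from grasp to [.532,.219,.19] world [-20.4 458.2  -7.5] tool [ 173.6 -424.4    9.2]
t 5.0 pos [ 0.5534 -0.2397  0.3525] rot [-3.064 -0.673  0.008] F [ 0.3 -1.5 -1.5] M [ 0.02 -0.04 -0.  ] op 0.0551 q [-0.532  0.04   1.714 -0.     1.394  0.606]
[  207   264   156   124 15494] [284.9 328.7] [ 0.455  -0.2833  0.054 ]
[[ 0.    -0.962 -0.272  0.069]
 [ 1.     0.     0.     0.   ]
 [ 0.    -0.272  0.962  0.031]
 [ 0.     0.     0.     1.   ]] 58.71069908315698
```

View pics/w6.png

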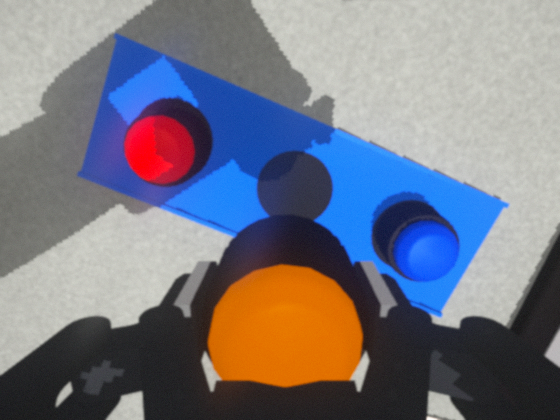

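Run:
```python
from h import *
p=eyes.get_image('wrist');M=np.linalg.inv(np.array(p['mount']));f=210/np.tan(np.radians(p['vertical_fov'])/2)
th=np.linspace(0,2*np.pi,361)
def pr(X):
    Y=X@M[:3,:3].T+M[:3,3]; return np.c_[Y[:,0]/Y[:,2]*f+p['cx'],Y[:,1]/Y[:,2]*f+p['cy']]
im=p['image'].copy()
for dx in(-2,0,2):
  for z,r in((.139,.0245),(.139,.028),(.180,.028)):
    q=pr(np.c_[dx/1000+r*np.cos(th),r*np.sin(th),0*th+z]); print(dx,z,r,'rows',q[:,1].min().round(1),q[:,1].max().round(1),'cols',q[:,0].min().round(1),q[:,0].max().round(1),'widest row',q[q[:,0].argmin(),1].round(1))
    if dx==0: cv2.polylines(im,[q.astype(int)],True,(0,255,0),1)
hsv=cv2.cvtColor(p['image'],cv2.COLOR_RGB2HSV)
m=(hsv[...,0]>=8)&(hsv[...,0]<=24)&(hsv[...,1]>150)&(hsv[...,2]>100)
for v in range(262,390,10):
    xs=np.nonzero(m[v,200:370])[0]
    if len(xs): print(v,xs.min()+200,xs.max()+200)
p['image']=im; save(p,'w7.png')
```

```text
-2 0.139 0.0245 rows 260.6 391.1 cols 210.3 358.9 widest row 325.9
-2 0.139 0.028 rows 250.1 399.4 cols 199.6 369.6 widest row 324.1
-2 0.18 0.028 rows 213.5 331.4 cols 220.4 349.0 widest row 272.1
0 0.139 0.0245 rows 254.6 386.3 cols 209.9 359.3 widest row 320.5
0 0.139 0.028 rows 244.0 394.6 cols 199.2 370.0 widest row 318.7
0 0.18 0.028 rows 208.8 327.6 cols 220.2 349.2 widest row 267.9
2 0.139 0.0245 rows 248.6 381.4 cols 209.6 359.6 widest row 315.1
2 0.139 0.028 rows 237.9 389.9 cols 198.9 370.3 widest row 313.3
2 0.18 0.028 rows 204.1 323.7 cols 219.9 349.5 widest row 263.6
272 250 319
282 234 336
292 224 345
302 218 353
312 213 356
322 211 359
332 209 362
342 207 362
352 209 361
362 212 358
372 217 353
382 256 314
```

View pics/w7.png

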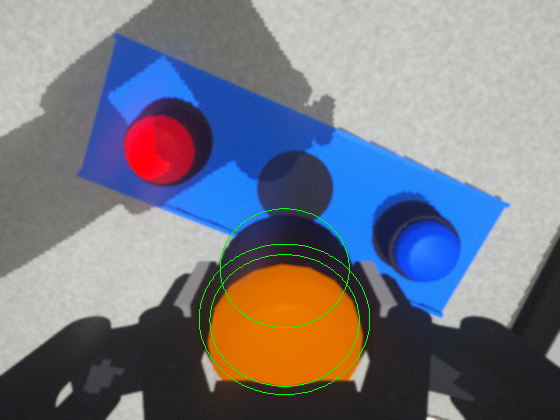

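```bash
python3 -m crank '[[0,0,0,4,-20,0,1],[0,0,0,7,-40,0,1],[0,0,0,7,-40,0,1],[0,0,0,7,-40,0,1],[0,0,0,7,-40,0,1],[0,0,0,7,-40,0,1],[0,0,0,7,-40,0,1],[0,0,0,7,-40,0,1]]'; python3 lv.py '[.532,.219,.19]'
```

```text
t: 5.77
tool_pos: [0.469, 0.0574, 0.328]
tool_rot: [-3.049, -0.646, 0.067]
contact_force: [1.6, 1.4, -1.0]
opening: 0.0548
t 5.77 pos [0.469  0.0574 0.328 ] rot [-3.049 -0.646  0.067] F [ 1.6  1.4 -1. ] M [-0.05 -0.11 -0.01] op 0.0548 q [-0.039 -0.252  2.027  0.013  1.415  1.112]
level turn [-0.0323  0.0372  0.    ] yaw x deg 23.96 grasp pt [0.4617 0.0596 0.1732]
from grasp to [.532,.219,.19] world [ 70.3 159.4  16.8] tool [ 128.2 -117.8  -17.8]
```

```bash
python3 -m crank '[[-0.032,0.037,0,5,-25,-8,1],[0,0,0,8,-25,-8,1],[0,0,0,8,-25,-5,1],[0,0,0,8,-25,0,1],[0,0,0,5,-14,0,1],[0,0,0,0,0,0,1]]'; python3 lv.py '[.532,.219,.19]'; python3 w.py w8.png '[.532,.219,.108]' '[.532,.219,.066]'
python3 - <<'E'
from h import *
o=obs();p=eyes.get_image('wrist')
for q in('seat','spigot_tip','pin_level'): print(q,[(np.round(a['centre'],4),round(a['confidence'],2)) for a in spotter.mark_of(q,p)])
E
```

```text
t: 6.27
tool_pos: [0.4438, 0.1861, 0.3297]
tool_rot: [-3.065, -0.663, 0.05]
contact_force: [0.6, -0.5, -1.4]
opening: 0.0547
t 6.27 pos [0.4438 0.1861 0.3297] rot [-3.065 -0.663  0.05 ] F [ 0.6 -0.5 -1.4] M [ 0.06 -0.07  0.03] op 0.0547 q [ 0.241 -0.235  2.009  0.006  1.399  1.384]
level turn [-0.0114  0.0303  0.    ] yaw x deg 24.43 grasp pt [0.4388 0.1858 0.1747]
from grasp to [.532,.219,.19] world [93.2 33.2 15.3] tool [ 98.1   8.1 -18.3]
t 6.27 pos [0.4438 0.1861 0.3297] rot [-3.065 -0.663  0.05 ] F [ 0.6 -0.5 -1.4] M [ 0.06 -0.07  0.03] op 0.0547 q [ 0.241 -0.235  2.009  0.006  1.399  1.384]
[  208   265   155   122 15209] [284.9 328.9] [0.35   0.1468 0.054 ]
[[ 0.    -0.962 -0.272  0.069]
 [ 1.     0.     0.     0.   ]
 [ 0.    -0.272  0.962  0.031]
 [ 0.     0.     0.     1.   ]] 58.71069908315698
[.532,.219,.108] tool delta mm [100.6   9.  218.6] proj [[304.3  34.7]]
[.532,.219,.066] tool delta mm [101.8   9.5 260.6] proj [[301.5  45.9]]
t 6.32 pos [0.4437 0.1851 0.3289] rot [-3.066 -0.663  0.053] F [-1.3  1.1 -2.4] M [ 0.   -0.01  0.  ] op 0.0548 q [ 0.239 -0.235  2.01   0.005  1.4    1.383]
seat []
spigot_tip []
pin_level []
```

View pics/w8.png

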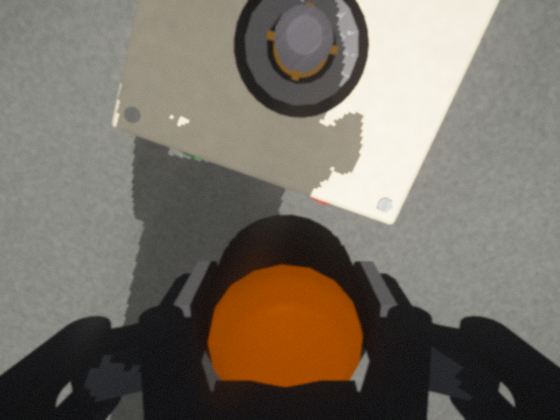

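```bash
python3 -m crank '[[-0.011,0.030,0,10,2,0,1],[0,0,0,20,2,0,1],[0,0,0,25,2,0,1],[0,0,0,25,0,0,1],[0,0,0,14,0,0,1],[0,0,0,0,0,0,1],[0,0,0,0,0,0,1]]'; python3 lv.py '[.532,.219,.165]'
```

```text
t: 7.1
tool_pos: [0.539, 0.2089, 0.3299]
tool_rot: [3.073, 0.637, 0.004]
contact_force: [-0.4, -0.0, -1.2]
opening: 0.0543
t 7.1 pos [0.539  0.2089 0.3299] rot [3.073 0.637 0.004] F [-0.4 -0.  -1.2] M [ 0.03  0.01 -0.05] op 0.0543 q [ 2.420e-01 -1.000e-03  1.795e+00 -3.000e-03  1.345e+00  1.404e+00]
level turn [ 0.0034 -0.0022  0.    ] yaw x deg 23.41 grasp pt [0.5395 0.2085 0.1749]
from grasp to [.532,.219,.165] world [-7.5 10.5 -9.9] tool [ -2.7 -12.6   9.9]
```

```bash
python3 -m crank '[[0.003,-0.002,0,-0.5,-7,5,1],[0,0,0,-0.5,-6,5,1],[0,0,0,0,0,0,1]]'; python3 lv.py '[.532,.219,.165]'
python3 - <<'E'
from h import *
for n in('top','scene'):
    p=eyes.get_image(n)
    im=p['image'];
    c=proj(p,[[.532,.219,.13]])[0].astype(int); y0,x0=max(c[1]-70,0),max(c[0]-90,0)
    cv2.imwrite('pics/%s1.png'%n,cv2.resize(im[y0:y0+140,x0:x0+180,::-1],None,fx=4,fy=4,interpolation=cv2.INTER_CUBIC))
    print(n,x0,y0,proj(p,[[.532,.219,.108],[.532,.219,.066]]))
E
```

```text
t: 7.35
tool_pos: [0.5315, 0.219, 0.3187]
tool_rot: [3.077, 0.632, -0.002]
contact_force: [-0.3, 0.7, -1.1]
opening: 0.0546
t 7.35 pos [0.5315 0.219  0.3187] rot [ 3.077e+00  6.320e-01 -2.000e-03] F [-0.3  0.7 -1.1] M [ 0.01  0.06 -0.02] op 0.0546 q [ 0.261  0.003  1.811 -0.     1.329  1.427]
level turn [-0.0001  0.0014  0.    ] yaw x deg 23.21 grasp pt [0.5313 0.2189 0.1637]
from grasp to [.532,.219,.165] world [0.7 0.1 1.3] tool [ 0.7  0.2 -1.3]
top 119 184 [[211.08077058 254.605225  ]
 [214.30786493 255.1406625 ]]
scene 222 93 [[311.97702114 170.02385894]
 [311.10844167 181.14483681]]
```

View pics/scene1.png

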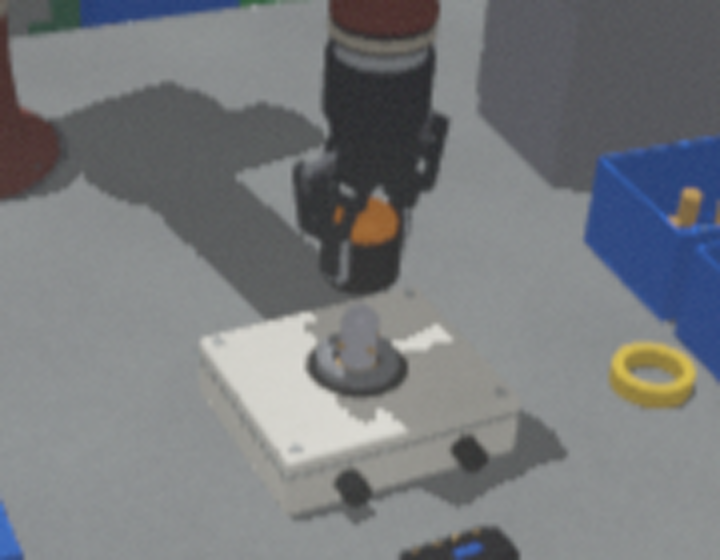

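View pics/top1.png

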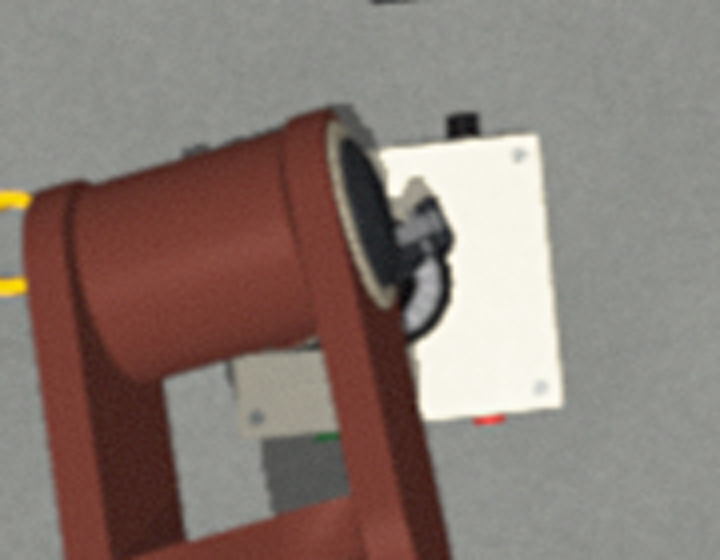

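```bash
python3 -m crank '[[0,0,0,1.5,0,6,1],[0,0,0,0,0,8,1],[0,0,0,0,0,8,1],[0,0,0,0,0,6,1],[0,0,0,0,0,0,1]]'; python3 lv.py '[.532,.219,.165]'
python3 - <<'E'
from h import *
p=eyes.get_image('scene');im=p['image'];print(p['shot'])
cv2.imwrite('pics/scene2.png',cv2.resize(im[120:220,260:370,::-1],None,fx=6,fy=6,interpolation=cv2.INTER_CUBIC))
E
```

```text
t: 7.87
tool_pos: [0.5325, 0.2194, 0.2893]
tool_rot: [3.076, 0.633, 0.002]
contact_force: [-0.3, -0.3, -1.1]
opening: 0.0545
t 7.87 pos [0.5325 0.2194 0.2893] rot [3.076e+00 6.330e-01 2.000e-03] F [-0.3 -0.3 -1.1] M [0.05 0.02 0.02] op 0.0545 q [ 2.620e-01  3.600e-02  1.830e+00 -1.000e-03  1.275e+00  1.427e+00]
level turn [ 0.0011 -0.001   0.    ] yaw x deg 23.26 grasp pt [0.5327 0.2193 0.1343]
from grasp to [.532,.219,.165] world [-0.7 -0.3 30.7] tool [ -0.8   0.  -30.7]
16
```

View pics/scene2.png

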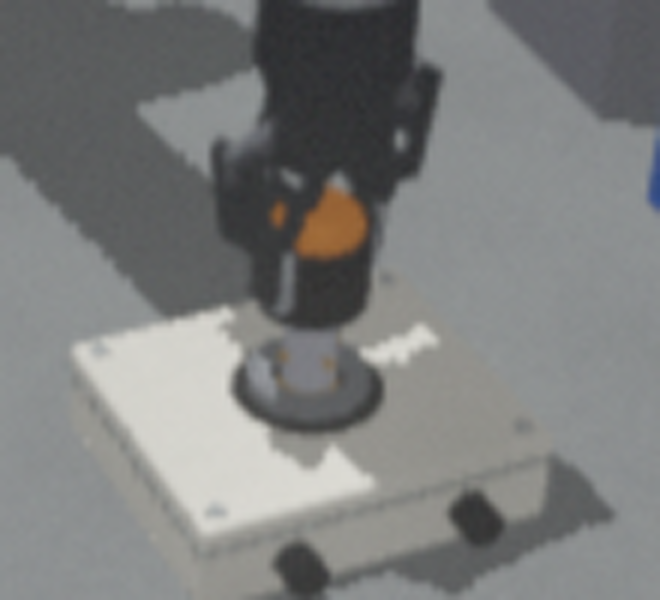

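Run:
```python
from h import *
p=eyes.get_image('scene');im=cv2.resize(p['image'][120:220,260:370,::-1],None,fx=6,fy=6,interpolation=cv2.INTER_CUBIC)
th=np.linspace(0,2*np.pi,100)
for z,r,c,col in((.1093,.028,(.532,.219),(0,255,0)),(.1503,.028,(.532,.219),(0,255,0)),(.066,.032,(.532,.219),(0,0,255)),(.108,.0085,(.532,.219),(0,0,255))):
    q=proj(p,np.c_[c[0]+r*np.cos(th),c[1]+r*np.sin(th),0*th+z]); q=((q-[260,120])*6+2.5).astype(int); cv2.polylines(im,[q],True,col,1)
cv2.imwrite('pics/scene3.png',im)
```

```text
(no output)
```

View pics/scene3.png

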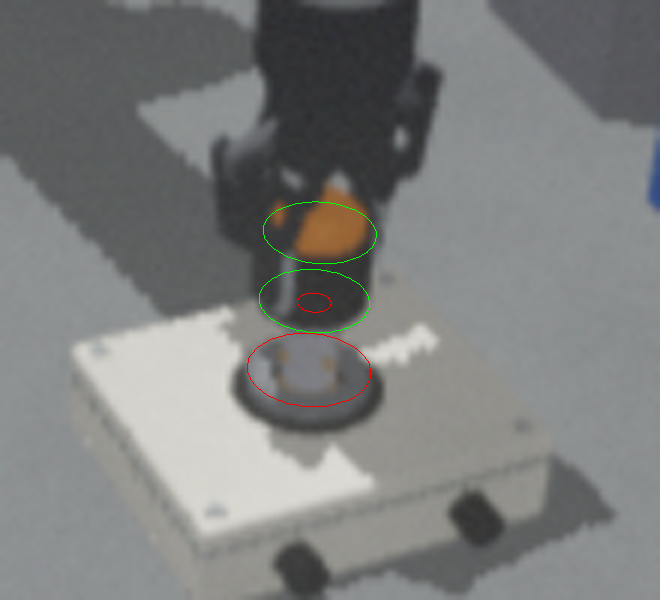

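```bash
python3 -m crank '[[0,0,0,0,0,4,1],[0,0,0,0,0,4,1],[0,0,0,0,0,0,1]]'; python3 lv.py; python3 -m crank '[[0,0,0,0,0,4,1],[0,0,0,0,0,3,1]]';  python3 lv.py
```

```text
t: 8.22
tool_pos: [0.5334, 0.2196, 0.2828]
tool_rot: [3.076, 0.633, 0.007]
contact_force: [0.4, -0.1, -2.2]
opening: 0.0546
t 8.22 pos [0.5334 0.2196 0.2828] rot [3.076 0.633 0.007] F [ 0.4 -0.1 -2.2] M [ 0.04  0.04 -0.01] op 0.0546 q [ 2.620e-01  4.400e-02  1.833e+00 -1.000e-03  1.260e+00  1.427e+00]
level turn [ 0.0016 -0.0043  0.    ] yaw x deg 23.26 grasp pt [0.5341 0.2196 0.1278]
t: 8.38
tool_pos: [0.5339, 0.2197, 0.2762]
tool_rot: [3.077, 0.633, 0.01]
contact_force: [-0.4, 1.0, -1.2]
opening: 0.0547
t 8.38 pos [0.5339 0.2197 0.2762] rot [3.077 0.633 0.01 ] F [-0.4  1.  -1.2] M [-0.05 -0.    0.03] op 0.0547 q [ 2.620e-01  5.300e-02  1.836e+00 -1.000e-03  1.247e+00  1.427e+00]
level turn [ 0.0019 -0.0061  0.    ] yaw x deg 23.26 grasp pt [0.5348 0.2198 0.1212]
```

```bash
python3 -m crank '[[0.002,-0.006,0,0,0,4,1],[0,0,0,0,0,4,1],[0,0,0,0,0,2,1]]'; python3 lv.py
```

```text
t: 8.63
tool_pos: [0.5339, 0.2197, 0.2651]
tool_rot: [-3.077, -0.633, 0.001]
contact_force: [-0.2, -0.1, -1.9]
opening: 0.0551
t 8.63 pos [0.5339 0.2197 0.2651] rot [-3.077e+00 -6.330e-01  1.000e-03] F [-0.2 -0.1 -1.9] M [0.   0.02 0.  ] op 0.0551 q [0.261 0.067 1.841 0.    1.234 1.426]
level turn [-0.0004  0.0004  0.    ] yaw x deg 23.25 grasp pt [0.5338 0.2197 0.1101]
```

```bash
python3 -m crank '[[0,0,0,0,0,2,1],[0,0,0,0,0,2,1]]'; python3 -m crank '[[0,0,0,0,0,2,1],[0,0,0,0,0,1,1]]'; python3 lv.py
```

```text
t: 8.8
tool_pos: [0.5339, 0.2196, 0.2605]
tool_rot: [-3.077, -0.633, 0.001]
contact_force: [-0.8, -1.1, 2.3]
opening: 0.0547
t: 8.97
tool_pos: [0.5341, 0.2197, 0.2585]
tool_rot: [-3.077, -0.633, 0.002]
contact_force: [-3.2, -2.3, 5.5]
opening: 0.0545
t 8.97 pos [0.5341 0.2197 0.2585] rot [-3.077e+00 -6.330e-01  2.000e-03] F [-3.2 -2.3  5.5] M [-0.19  0.58 -0.06] op 0.0545 q [0.261 0.076 1.844 0.    1.223 1.426]
level turn [-0.0004  0.0015  0.    ] yaw x deg 23.26 grasp pt [0.5339 0.2197 0.1035]
```

```bash
python3 -m crank '[[0,0,0,-0.8,0,0.3,1],[0,0,-0.06,0,0,0.3,1],[0,0,-0.06,0,0,0.3,1],[0,0,-0.06,0,0,0.3,1]]'; python3 lv.py
```

```text
t: 9.3
tool_pos: [0.5346, 0.22, 0.2607]
tool_rot: [-3.004, -0.917, -0.007]
contact_force: [-1.9, 1.2, 2.3]
opening: 0.0549
t 9.3 pos [0.5346 0.22   0.2607] rot [-3.004 -0.917 -0.007] F [-1.9  1.2  2.3] M [ 0.27  0.26 -0.05] op 0.0549 q [2.610e-01 7.300e-02 1.843e+00 1.000e-03 1.221e+00 1.239e+00]
level turn [ 0.0005 -0.0047  0.    ] yaw x deg 33.95 grasp pt [0.5352 0.2203 0.1057]
```

```bash
python3 -m crank '[[0,-0.005,-0.06,-1.5,0,1.5,1],[0,0,-0.06,0,0,1,1],[0,0,-0.06,0,0,1,1],[0,0,-0.06,0,0,1,1]]'; python3 lv.py
```

```text
t: 9.63
tool_pos: [0.5334, 0.2203, 0.2576]
tool_rot: [-2.864, -1.284, -0.006]
contact_force: [-1.6, -0.4, 2.6]
opening: 0.0546
t 9.63 pos [0.5334 0.2203 0.2576] rot [-2.864 -1.284 -0.006] F [-1.6 -0.4  2.6] M [-0.04  0.41 -1.07] op 0.0546 q [0.262 0.075 1.846 0.004 1.217 0.989]
level turn [-0.0014 -0.0047  0.    ] yaw x deg 48.28 grasp pt [0.5337 0.2209 0.1026]
```

```bash
python3 -m crank '[[0,0,0,0,0,1.5,1],[0,0,0,0,0,1.5,1]]'; python3 lv.py
```

```text
t: 9.8
tool_pos: [0.5334, 0.2202, 0.2553]
tool_rot: [-2.866, -1.279, -0.006]
contact_force: [-3.4, -2.1, 5.6]
opening: 0.0548
t 9.8 pos [0.5334 0.2202 0.2553] rot [-2.866 -1.279 -0.006] F [-3.4 -2.1  5.6] M [-0.22  0.58 -0.61] op 0.0548 q [0.262 0.078 1.848 0.004 1.212 0.992]
level turn [-0.0016 -0.0051  0.    ] yaw x deg 48.09 grasp pt [0.5338 0.2209 0.1003]
```

```bash
python3 -m crank '[[-0.0015,-0.005,0.015,-0.5,0.4,0.5,1],[0,0,0,0,0,1,1]]'; python3 lv.py;  python3 -m crank '[[0,0,0,0,0,1.5,1],[0,0,0,0,0,1.5,1]]'; python3 lv.py
```

```text
t: 9.97
tool_pos: [0.5337, 0.2204, 0.2551]
tool_rot: [-2.879, -1.25, -0.004]
contact_force: [-4.6, -1.8, 5.7]
opening: 0.0545
t 9.97 pos [0.5337 0.2204 0.2551] rot [-2.879 -1.25  -0.004] F [-4.6 -1.8  5.7] M [-0.31  0.66 -0.38] op 0.0545 q [0.262 0.079 1.847 0.004 1.214 1.012]
level turn [-0.0018 -0.0033  0.    ] yaw x deg 46.95 grasp pt [0.5339 0.2209 0.1001]
t: 10.13
tool_pos: [0.5338, 0.2205, 0.2535]
tool_rot: [-2.881, -1.246, -0.002]
contact_force: [-5.0, -1.2, 6.0]
opening: 0.0549
t 10.13 pos [0.5338 0.2205 0.2535] rot [-2.881e+00 -1.246e+00 -2.000e-03] F [-5.  -1.2  6. ] M [-0.11  0.83 -0.31] op 0.0549 q [0.262 0.082 1.847 0.003 1.212 1.016]
level turn [-0.0016 -0.0024  0.    ] yaw x deg 46.78 grasp pt [0.5339 0.2209 0.0985]
```

```bash
python3 -m crank '[[-0.0016,-0.0024,0,-0.8,-0.9,0,1],[0,0,0,0,0,0.5,1]]'; python3 lv.py
```

```text
t: 10.3
tool_pos: [0.5334, 0.2209, 0.255]
tool_rot: [2.885, 1.242, 0.004]
contact_force: [-5.1, -1.2, 5.1]
opening: 0.0547
t 10.3 pos [0.5334 0.2209 0.255 ] rot [2.885 1.242 0.004] F [-5.1 -1.2  5.1] M [-0.16  0.87 -0.25] op 0.0547 q [0.264 0.079 1.847 0.    1.213 1.021]
level turn [ 0.0015 -0.0024  0.    ] yaw x deg 46.6 grasp pt [0.5338 0.221  0.1   ]
```

```bash
python3 -m crank '[[0.0015,-0.0024,0,-1.7,-1.1,0,1],[0,0,0,-1,-1,0,1]]'; python3 lv.py;python3 -m crank '[[0,0,0,-1,-1,1,1],[0,0,0,0,0,1,1]]'; python3 lv.py
```

```text
t: 10.47
tool_pos: [0.5319, 0.2207, 0.2574]
tool_rot: [2.885, 1.239, 0.014]
contact_force: [1.9, 0.2, 2.4]
opening: 0.0546
t 10.47 pos [0.5319 0.2207 0.2574] rot [2.885 1.239 0.014] F [1.9 0.2 2.4] M [-0.05 -0.2  -0.31] op 0.0546 q [ 2.640e-01  7.100e-02  1.851e+00 -1.000e-03  1.210e+00  1.024e+00]
level turn [ 0.0055 -0.0075  0.    ] yaw x deg 46.47 grasp pt [0.5333 0.2209 0.1025]
t: 10.63
tool_pos: [0.5313, 0.2206, 0.2566]
tool_rot: [2.884, 1.236, 0.021]
contact_force: [-1.0, 1.0, 1.7]
opening: 0.0545
t 10.63 pos [0.5313 0.2206 0.2566] rot [2.884 1.236 0.021] F [-1.   1.   1.7] M [ 0.06  0.24 -0.29] op 0.0545 q [ 0.265  0.07   1.854 -0.002  1.204  1.026]
level turn [ 0.0084 -0.0107  0.    ] yaw x deg 46.41 grasp pt [0.5334 0.2209 0.1016]
```

```bash
python3 -m crank '[[0.006,-0.008,0,0.7,0.8,0.3,1],[0,0,0,0,0,0.5,1]]'; python3 lv.py; python3 w.py w9.png
```

```text
t: 10.8
tool_pos: [0.5327, 0.2207, 0.2563]
tool_rot: [2.887, 1.237, 0.008]
contact_force: [0.4, 0.5, 4.0]
opening: 0.0549
t 10.8 pos [0.5327 0.2207 0.2563] rot [2.887 1.237 0.008] F [0.4 0.5 4. ] M [ 0.11 -0.05 -0.24] op 0.0549 q [ 0.264  0.076  1.848 -0.     1.212  1.025]
level turn [ 0.0028 -0.0043  0.    ] yaw x deg 46.38 grasp pt [0.5335 0.2209 0.1013]
t 10.8 pos [0.5327 0.2207 0.2563] rot [2.887 1.237 0.008] F [0.4 0.5 4. ] M [ 0.11 -0.05 -0.24] op 0.0549 q [ 0.264  0.076  1.848 -0.     1.212  1.025]
[  208   265   155   122 15093] [284.9 328.8] [0.5041 0.1897 0.054 ]
[[ 0.    -0.962 -0.272  0.069]
 [ 1.     0.    -0.     0.   ]
 [ 0.    -0.272  0.962  0.031]
 [ 0.     0.     0.     1.   ]] 58.71069908315698
```

View pics/w9.png

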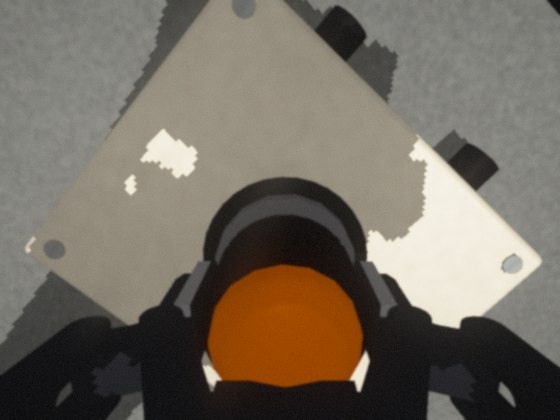

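```bash
python3 -m crank '[[0.002,-0.004,0,0.3,0.3,2,1],[0,0,0,0,0,2,1]]'; python3 lv.py; python3 -m crank '[[0,0,0,0,0,2,1],[0,0,0,0,0,1,1]]'; python3 lv.py
```

```text
t: 11.02
tool_pos: [0.5334, 0.2209, 0.2527]
tool_rot: [2.888, 1.237, 0.001]
contact_force: [-1.2, 0.9, 5.6]
opening: 0.0543
t 11.02 pos [0.5334 0.2209 0.2527] rot [2.888e+00 1.237e+00 1.000e-03] F [-1.2  0.9  5.6] M [-0.04  0.07 -0.29] op 0.0543 q [ 0.264  0.083  1.848 -0.     1.21   1.025]
level turn [ 0.0007 -0.0007  0.    ] yaw x deg 46.37 grasp pt [0.5336 0.2209 0.0977]
t: 11.18
tool_pos: [0.5336, 0.221, 0.2502]
tool_rot: [2.888, 1.237, -0.0]
contact_force: [-0.2, -0.4, 7.7]
opening: 0.0549
t 11.18 pos [0.5336 0.221  0.2502] rot [ 2.888  1.237 -0.   ] F [-0.2 -0.4  7.7] M [ 0.04  0.08 -0.27] op 0.0549 q [ 0.264  0.087  1.848 -0.     1.207  1.026]
level turn [ 0.0003  0.0004 -0.    ] yaw x deg 46.36 grasp pt [0.5336 0.221  0.0952]
```

```bash
python3 -m crank '[[0,0,0.005,0,0,2,1],[0,0,0,0,0,2,1]]'; python3 lv.py; python3 w.py w10.png
```

```text
t: 11.35
tool_pos: [0.5337, 0.2211, 0.2465]
tool_rot: [2.89, 1.229, -0.002]
contact_force: [0.1, 0.2, 6.3]
opening: 0.0545
t 11.35 pos [0.5337 0.2211 0.2465] rot [ 2.890e+00  1.229e+00 -2.000e-03] F [0.1 0.2 6.3] M [ 0.04 -0.04 -0.19] op 0.0545 q [ 2.640e-01  9.200e-02  1.849e+00 -1.000e-03  1.201e+00  1.031e+00]
level turn [ 0.      0.0012 -0.    ] yaw x deg 46.08 grasp pt [0.5336 0.2209 0.0915]
t 11.35 pos [0.5337 0.2211 0.2465] rot [ 2.890e+00  1.229e+00 -2.000e-03] F [0.1 0.2 6.3] M [ 0.04 -0.04 -0.19] op 0.0545 q [ 2.640e-01  9.200e-02  1.849e+00 -1.000e-03  1.201e+00  1.031e+00]
[  208   265   155   122 15089] [284.9 328.8] [0.5081 0.1943 0.054 ]
[[ 0.    -0.962 -0.272  0.069]
 [ 1.     0.    -0.     0.   ]
 [ 0.    -0.272  0.962  0.031]
 [ 0.     0.     0.     1.   ]] 58.71069908315698
```

View pics/w10.png

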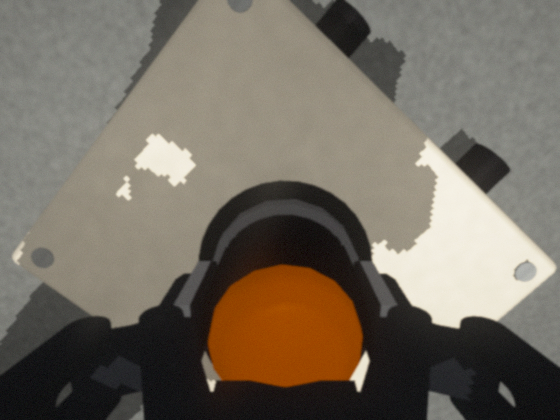

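```bash
python3 -m crank '[[0,0,0.003,0,0,2,1],[0,0,0,0,0,1.5,1]]'; python3 lv.py;python3 -m crank '[[0,0,0.003,0,0,2,1],[0,0,0,0,0,1.5,1]]'; python3 lv.py
```

```text
t: 11.57
tool_pos: [0.5342, 0.2213, 0.2456]
tool_rot: [2.891, 1.227, -0.005]
contact_force: [-5.7, -1.4, 14.3]
opening: 0.0548
t 11.57 pos [0.5342 0.2213 0.2456] rot [ 2.891  1.227 -0.005] F [-5.7 -1.4 14.3] M [-0.17  0.77 -0.15] op 0.0548 q [ 2.640e-01  9.500e-02  1.848e+00 -1.000e-03  1.202e+00  1.033e+00]
level turn [-0.0007  0.0034  0.    ] yaw x deg 45.98 grasp pt [0.5337 0.221  0.0907]
t: 11.73
tool_pos: [0.5345, 0.2215, 0.2457]
tool_rot: [2.892, 1.224, -0.009]
contact_force: [-3.4, -0.2, 10.4]
opening: 0.0545
t 11.73 pos [0.5345 0.2215 0.2457] rot [ 2.892  1.224 -0.009] F [-3.4 -0.2 10.4] M [-0.06  0.45 -0.11] op 0.0545 q [ 0.265  0.096  1.846 -0.002  1.205  1.035]
level turn [-0.0012  0.0057  0.    ] yaw x deg 45.89 grasp pt [0.5338 0.221  0.0907]
```

```bash
python3 -m crank '[[-0.001,0.0055,0,-0.3,-0.4,3,1],[0,0,0,0,0,4,1]]'; python3 lv.py;python3 -m crank '[[0,0,0,0,0,4,1],[0,0,0,0,0,4,1]]'; python3 lv.py
```

```text
t: 11.9
tool_pos: [0.5346, 0.2215, 0.2456]
tool_rot: [2.891, 1.226, -0.01]
contact_force: [-13.9, -2.8, 31.8]
opening: 0.0549
t 11.9 pos [0.5346 0.2215 0.2456] rot [ 2.891  1.226 -0.01 ] F [-13.9  -2.8  31.8] M [-0.45  1.98 -0.27] op 0.0549 q [ 0.265  0.097  1.846 -0.002  1.205  1.034]
level turn [-0.0012  0.0061  0.    ] yaw x deg 45.96 grasp pt [0.5338 0.221  0.0906]
t: 12.07
tool_pos: [0.5352, 0.2219, 0.2456]
tool_rot: [2.89, 1.227, -0.016]
contact_force: [-12.5, -3.5, 25.3]
opening: 0.0546
t 12.07 pos [0.5352 0.2219 0.2456] rot [ 2.89   1.227 -0.016] F [-12.5  -3.5  25.3] M [-0.55  1.7  -0.28] op 0.0546 q [ 0.265  0.099  1.843 -0.003  1.209  1.034]
level turn [-0.0025  0.0102  0.    ] yaw x deg 46.01 grasp pt [0.5339 0.221  0.0906]
```

```bash
python3 -m crank '[[-0.0025,0.010,0,-1.5,-0.5,2.5,1],[0,0,0,0,0,2.5,1]]'; python3 lv.py
```

```text
t: 12.23
tool_pos: [0.5341, 0.2213, 0.2456]
tool_rot: [2.89, 1.229, -0.004]
contact_force: [-7.7, -2.0, 16.6]
opening: 0.0546
t 12.23 pos [0.5341 0.2213 0.2456] rot [ 2.89   1.229 -0.004] F [-7.7 -2.  16.6] M [-0.22  0.95 -0.24] op 0.0546 q [ 2.640e-01  9.400e-02  1.848e+00 -1.000e-03  1.201e+00  1.031e+00]
level turn [-0.0004  0.0027  0.    ] yaw x deg 46.06 grasp pt [0.5338 0.221  0.0906]
```

Run:
```python
from h import *
for i in range(8):
    p=eyes.get_image('scene')
    if i%2: obs()
im=cv2.resize(p['image'][120:220,260:370,::-1],None,fx=6,fy=6,interpolation=cv2.INTER_CUBIC); cv2.imwrite('pics/scene4.png',im)
p=eyes.get_image('wrist');save(p,'w11.png')
```

```text
t 12.33 pos [0.5342 0.2213 0.2456] rot [ 2.89   1.229 -0.005] F [-7.9 -3.1 18.4] M [-0.27  1.   -0.22] op 0.0548 q [ 2.640e-01  9.500e-02  1.848e+00 -1.000e-03  1.202e+00  1.032e+00]
t 12.43 pos [0.5342 0.2213 0.2456] rot [ 2.891  1.229 -0.005] F [-6.4 -2.3 18.2] M [-0.27  1.07 -0.23] op 0.0549 q [ 2.640e-01  9.500e-02  1.848e+00 -1.000e-03  1.202e+00  1.032e+00]
t 12.53 pos [0.5342 0.2213 0.2456] rot [ 2.89   1.229 -0.005] F [-7.4 -2.3 19. ] M [-0.33  1.04 -0.29] op 0.055 q [ 2.640e-01  9.500e-02  1.848e+00 -1.000e-03  1.202e+00  1.032e+00]
t 12.63 pos [0.5342 0.2213 0.2456] rot [ 2.891  1.229 -0.005] F [-7.5 -1.3 18.3] M [-0.31  1.08 -0.28] op 0.0545 q [ 2.640e-01  9.500e-02  1.848e+00 -1.000e-03  1.202e+00  1.032e+00]
```

View pics/scene4.png

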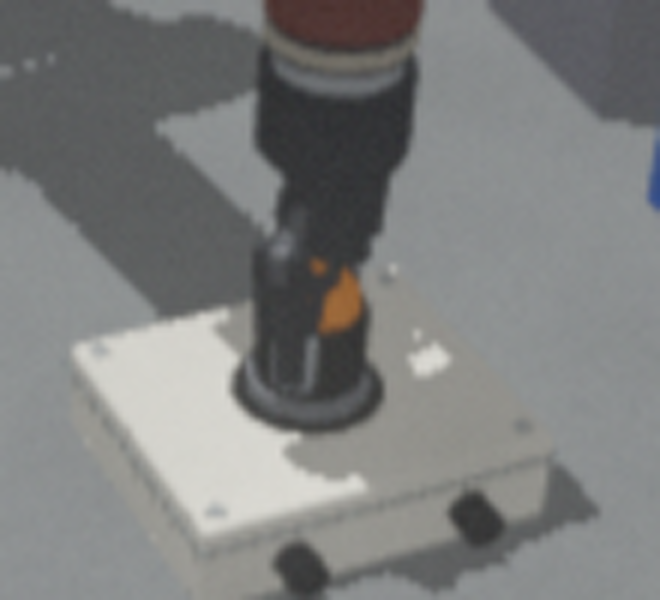

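View pics/w11.png

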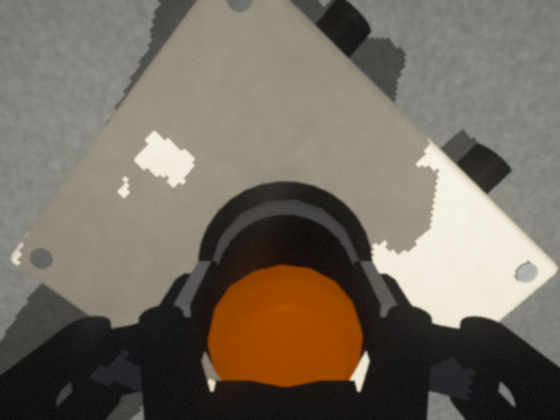

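Run:
```python
from h import *
print(ctrl.finish_job()); obs()
```

```text
the job is handed in; nothing more can be done
None
the job is handed in; nothing more can be done
```

The amber lens is on the spigot, keyed over the pins and pressed fully home on the grey seat ring. I handed the job in at about 12.7 s of robot time, with the gripper still closed on the collar and pushing down.

- **Fit:** I gripped the collar at 70 N and lowered it onto the pins, first touching them with the TCP (flange centre) at about z = 0.262 m. I then turned it about 25° until it would turn no further.
- **Seated:** The lens went down to a hard stop at TCP z = 0.2456 m. That is about 16 mm below first pin contact and within 1 mm of the height I had worked out for home.
- **Held:** Over the last 0.4 s before hand-in the height did not change. The push read a steady 18–19 N down, against the 9 N needed.
- **Grip:** In the wrist pictures the lens had not shifted in the gripper. The last scene picture shows the collar down on the ring.

**Checks that disagreed:**
- The push did not fade cleanly when the keyways engaged. The lens went down with some friction, which I eased by correcting small sideways and tilt errors.
- About 7 N of sideways force was still present at the end.
- While I was confirming the seat, the push peaked at about 32 N for a moment.

I never moved near the red and blue lenses' collars or the loose items after the pick, but I took no final picture to confirm they had not shifted.

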